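# Tuck the template plate under the marking board's leaf and hold it

## Task

Pull the brass template plate by its wooden grip straight out of its spring-catch holder, lay it on the wooden marking board and slide its front edge, centred and square, under the thin steel leaf until it meets the stop, without lifting the leaf. Finish while still gripping the plate and pressing it firmly flat on the board, and keep holding it there, ready for marking. Leave the other things on the bench where they are.

Things in the scene. Friction and masses are not known exactly. Their poses are not given: they have to be found in the camera images.
- plate: Loose brass template plate, about 0.4 kg, 100 mm (own x) by 96 mm (own y) by 4 mm, with a wooden grip bar on top and a narrow tang at the rear. Origin: centre of the rectangle's underside. Front edge at x = +50 mm, rear edge at -50 mm. Starts plugged into the holder, lying flat on its bed, own axes parallel to the holder's, own origin at holder x = +30 mm, z = 10 mm.
- plate_grip (a point): Centre of the hardwood grip bar, at plate x = -30 mm, 24 mm above the plate's underside. The bar is 16 mm thick (plate x), 60 mm long (plate y), its top 44 mm above the underside; the fingers go before and behind it, closing along plate x.
- plate_tang (a point): Rear end of the brass tang, at its underside, plate x = -106 mm. The tang is 24 mm wide, 6 mm thick and runs back from the plate's rear edge; 12 mm before its end a round hump on each side makes it 31 mm wide.
- plate_front (a point): Middle of the plate's straight front edge, at its underside (plate x = +50 mm)
- holder: Fixed spring-catch holder: dark wooden bed 155 by 110 mm, its surface 10 mm above the bench, a steel sleeve at its -x end (own x -85 to -45 mm). Origin at bench height, below the grip bar of the plugged plate. The plate comes out along own +x.
- holder_mouth (a point): Centre of the sleeve's mouth, holder x = -45 mm, at the bed's surface. Sleeve 66 mm wide, top 22 mm above the bench; its roof stops the plate being lifted while plugged. Two sprung rollers hold the tang's humps and give way at a pull of about 10 to 22 N (friction on the bed included) within the first 12 mm; after 35 mm the tang is clear.
- board: Fixed wooden marking board 200 mm (own x) by 180 mm (own y), 20 mm thick; origin at the centre of its underside, at bench height. The plate is tucked in along own +x, under a thin steel leaf 136 mm wide, hinged at x = +92 mm, its flat underside 7 mm above the board's surface back to x = +20 mm; from there to x = +8 mm it turns up as a lip, to 14 mm above the surface.
- board_stop (a point): Middle of the foot of the stop's face, on the board's surface at board x = +45 mm, y = 0, z = 20 mm. The stop is a rigid steel bar across the board, 6 mm high, hidden under the leaf, 25 mm in from the lip line; a fully tucked plate has its front edge here and its origin at board x = -5 mm.
- leaf_lip (a point): Middle of the line where the leaf's flat underside meets its turned-up lip (at rest: board x = +20 mm, y = 0, z = 27 mm); moves with the leaf
- leaf (a joint): Hinge angle of the steel leaf, rad: 0 at rest, lying down; grows as the lip rises (0.08 rad raises it 6 mm). The leaf lies by its own weight, 70 g, and lifts at a touch.
- hammer: Leave alone: hammer with a wooden handle, about 260 mm long, lying beyond the task's things
- spool: Leave alone: wooden spool, 44 mm across, 34 mm high, standing between board and holder
- jar: Leave alone: amber glass jar with a steel cap, 44 mm across, 50 mm high, standing between board and holder
- mandrel: Leave alone: stepped wooden ring mandrel standing upright, 64 mm across the foot, 196 mm high, far right
- filecup: Leave alone: black cup with needle files, 68 mm across, files up to 150 mm high, far left
- driver: Leave alone: screwdriver, 180 mm long, lying on the right
- tin: Leave alone: aluminium tin, 60 mm across, 55 mm high, on the left
Mind the look-alikes: they are no part of the job. There is more than one size of the holder; the one meant has the size given above.

How it is judged:
On the way, in this order (a step that is already met when the one before it is completed fails the run):
1. the plate is clear of the holder's sleeve and gripped (distance between plate and holder above 0.065 m and contact force between plate and the fingers above 2 N), for 0.1 s.
2. the plate's front edge is at the stop under the leaf (x of plate_front in the frame of board above 0.039 m and z of plate_front in the frame of board below 0.0235 m and y of plate_front in the frame of board between -0.013 and 0.013 m and angle between the x axis of plate and the x axis of board, either way round below 0.07 rad), for 0.2 s.
At the end, for the whole second after the job is handed in: Front edge under the leaf within 6 mm of the stop, 13 mm of centre, 0.07 rad of square; plate flat (2 degrees, front edge within 3.5 mm of the board), pressed on it with over 8 N (weight of 3 to 5 N included), still gripped, at rest; leaf down (below 0.04 rad) (all of step 2 and angle between plate's own z axis and vertical below 0.035 rad and contact force between plate and board above 8 N and contact force between plate and the fingers above 5 N and value of joint leaf below 0.04 rad and linear speed of plate below 0.02 m/s); the arm keeps its last pose, push and grip.
It fails at once if the leaf is lifted (over 0.08 rad, 6 mm at the lip) (value of joint leaf above 0.08 rad).
It fails at once if another thing on the bench is disturbed (moved over 30 mm) (distance of any of hammer, spool, jar, mandrel, filecup, driver, tin from where it was at the start of the episode above 0.03 m).
It also fails if it takes over 48 s, if anything falls off the work surface, if the arm or the gripper's body presses on something with over 40 N, if the wrist force passes 120 N, or if a joint passes its speed limit or range.

## Robot

A 7-joint arm with a two-finger parallel gripper is mounted at the origin on the work surface. World frame = base frame: x ahead of the robot, y to its left, z up, the work surface at z = 0. Lengths are in m, angles in rad, forces in N, time in s.
With the tool pointing down it reaches from about 0.425 to 0.875 m from the base axis. Payload 9.9 kg.
Tool frame: the origin (TCP) lies midway between the tips of the shut fingers; the grasp point (between the pads) lies 19 mm behind it (grip_depth is the z of the grasp point in the tool frame, in m); z points along the fingers, y is the direction in which the jaws open and shut (so a half turn about z gives the same grasp; the last joint's range is limited). The gripper opens to 85 mm and grips with 20 to 120 N. Pads are 22 mm wide; open, the fingers measure 114 mm over their backs; the gripper's body (76 mm by 85 mm) begins 54 mm behind the grasp point. The pads swing forward as they close: fully open they stand 13 mm farther back than shut.
Start: joints at [1.102, 0.576, 0.025, 1.437, -0.015, 1.129, -0.057], TCP at [0.253, -0.626, 0.231] pointing down, gripper open.
Joint ranges: [-2.76, 2.76], [-0.34, 2.15], [-1.52, 1.57], [0.19, 2.46], [-1.09, 4.23], [0.17, 1.99], [-2.82, 2.82]. Speed limits (rad/s): [2.22, 2.22, 3.01, 3.01, 3.14, 3.14, 3.14].

## Interface

Orientations are given as a rotation vector (axis times angle).
In Python, from workcell import * gives the robot as it stands. The module is installed in compiled form; this text tells all that it offers.
- The arm moves only by the tool move_arm, never from a script. Its argument "deltas" is a list that holds one entry, the list of rows, each a list of 7 numbers: the finger opening in cm, from 0 to 8.54, then the shift along the tool's x, y, z in cm, then the turn, a rotation vector about the tool's x, y, z in rad. In form: [[[claw, x, y, z, rx, ry, rz], ...]]. A call has 1 to 10 rows; each row shifts and turns the pose as measured when the row begins, along the tool's axes as they then stand; what a row does not reach is not made up. A row lasts 1/12 s, in which the tool goes at most 41.7 mm and 7.16 degrees, less where a joint would pass 70% of its speed; a pose out of reach is approached as far as the arm can. A call with a gripper value outside its range is refused whole. The fingers move at their own pace and stop on an object; "grip_force" is the grip in N (left out, the last holds). Time passes only in rows, so rows that do not move let the fingers close. It gives the time, the measured TCP pose, the force and the opening at its end, in the units of the state.
- get_obs(): the state, without advancing time (a new reading comes with each control period).
- get_image(name): name is "scene" or "top"; returns the picture (400x640x3 uint8, blue, green, red); there is no depth.
- camera_model(name): a dict with "intrinsics" (3x3 intrinsics, pixels), "T" (4x4, takes a point from camera to world coordinates). Camera axes: x right, y up, looking along -z (the intrinsics and any distortion apply to the point x, -y, -z); pixel columns grow to the right and rows downward; lengths in m; the calibration is good to about 2 mm. A picture is of the moment at which its call begins. camera_model takes no time and is no camera call.
- close_job(): hands the job in, once; it reports no verdict.
The state is a dict: "time": time; "qpos": joint angles; "joint_vel": joint speeds; "joint_efforts": joint torques, N m; "ee_pos": TCP position; "tcp_rot": TCP orientation; "force": force on the tool from outside, world axes, zero at the start; "ft_torque": the same for the moment, N m; "grip_width": finger opening in m.
Only numpy, scipy, OpenCV 4.12 (cv2) and the standard library are available. Lean on these libraries where they do the work, as an engineer would, in place of code of your own. Each camera call takes 0.05 s, during which the arm holds its last target.

## Working session

There is one attempt and no reset: what is moved stays moved. The work goes in short steps, Python scripts to look and compute and a tool call to move; the robot and the scene stay as the last step left them, time stands still between calls to the robot, and variables do not carry over. Pictures are saved under pics/ and viewed, and the job is handed in when it is done.

Besides the shell and the picture viewer there is one more tool, called after ">>>" in YAML: its name, and indented under it one key for each argument. move_arm: Moves the arm, as the interface text tells. Its arguments: {"type":"object","properties":{"deltas":{"type":"array","items":{"type":"array","items":{"type":"array","items":{"type":"number"}}}},"grip_force":{"type":"number"}},"required":["deltas"]}

```bash
mkdir -p pics; ls
python3 - <<'E'
from workcell import *
import cv2,numpy as np
o=get_obs(); print(o)
for n in("scene","top"):
    im=get_image(n); cv2.imwrite(f"pics/{n}0.png",im); m=camera_model(n); print(n,np.round(m["intrinsics"],2).tolist(),np.round(m["T"],4).tolist(),m.keys())
E
```

```text
pics
{'time': 0.0, 'qpos': array([ 1.10220744,  0.57652887,  0.02486076,  1.43789969, -0.01499802,
        1.12898611, -0.05649642]), 'joint_vel': array([ 1.47929579e-03, -1.55930942e-03,  2.73538631e-05, -3.07557259e-04,
       -4.45283314e-04, -1.35827860e-03, -7.35526090e-04]), 'joint_efforts': array([-1.58872852e-03, -7.65734124e+01,  2.24971555e+00, -2.85958940e+01,
        1.52549415e-02,  1.27265282e-02, -3.28127976e-05]), 'ee_pos': array([ 0.25319987, -0.62523255,  0.23044814]), 'tcp_rot': array([-3.08206378e+00, -6.00437762e-01,  6.38910471e-04]), 'force': array([ 0.60517274, -0.23637249,  0.80150353]), 'ft_torque': array([ 0.00659482, -0.00430533,  0.03317144]), 'grip_width': 0.08559010150960868}
scene [[410.89, 0.0, 321.43], [0.0, 410.89, 203.36], [0.0, 0.0, 1.0]] [[0.3338, -0.6989, 0.6325, 1.2987], [0.9426, 0.2483, -0.2231, -0.2573], [-0.0011, 0.6707, 0.7417, 0.8625], [0.0, 0.0, 0.0, 1.0]] dict_keys(['intrinsics', 'T'])
top [[403.86, 0.0, 324.45], [0.0, 403.86, 198.25], [0.0, 0.0, 1.0]] [[-0.0061, 0.9824, -0.1869, 0.3915], [-0.9998, -0.0027, 0.0182, 0.0136], [0.0174, 0.187, 0.9822, 1.1202], [0.0, 0.0, 0.0, 1.0]] dict_keys(['intrinsics', 'T'])
```

View pics/scene0.png

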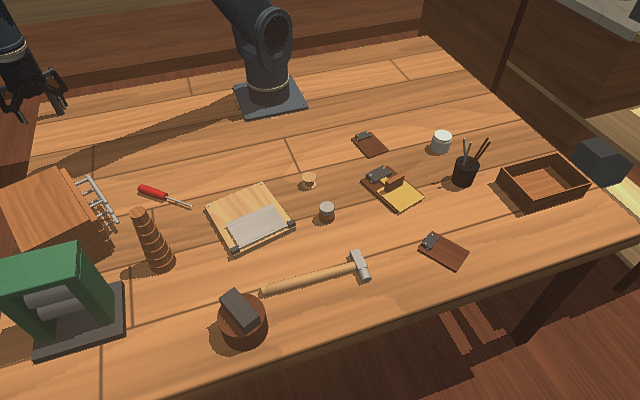

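View pics/top0.png

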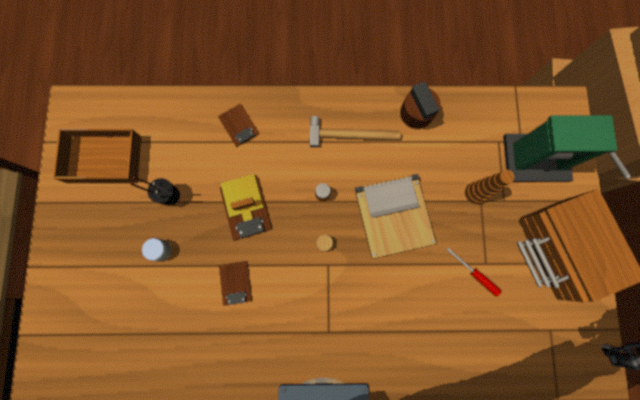

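The top view has three holder-like things: (246,207), which carries the yellow plate with a wooden bar, and two smaller empty ones at (238,125) and (236,283). The first looks like the one meant, since it is bigger and has the plate plugged in. The board is at (396,217), with its leaf towards the far edge. I'll enlarge these to confirm.

Run:
```python
import cv2,numpy as np
t=cv2.imread("pics/top0.png"); s=cv2.imread("pics/scene0.png")
a=cv2.resize(t[165:265,205:305],None,fx=4,fy=4,interpolation=cv2.INTER_CUBIC)
b=cv2.resize(t[165:265,345:445],None,fx=4,fy=4,interpolation=cv2.INTER_CUBIC)
cv2.imwrite("pics/tc.png",np.hstack([a,b]))
a=cv2.resize(s[140:230,350:440],None,fx=4.4,fy=4.4,interpolation=cv2.INTER_CUBIC)
b=cv2.resize(s[175:265,200:300],None,fx=4,fy=4.4,interpolation=cv2.INTER_CUBIC)
cv2.imwrite("pics/sc.png",np.hstack([a,b]))
```

```text
(no output)
```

View pics/tc.png

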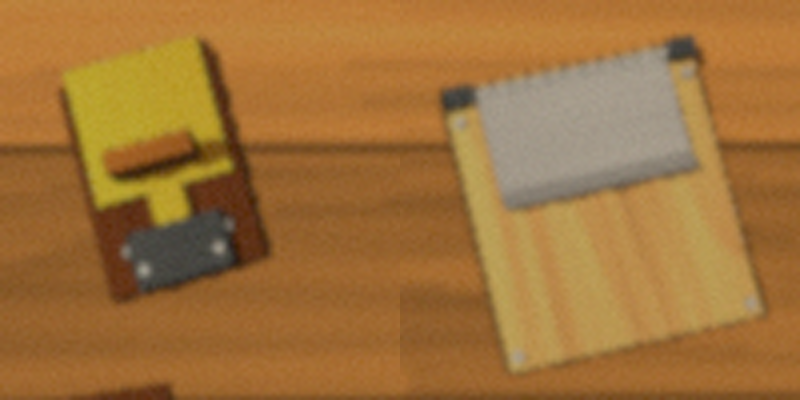

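View pics/sc.png

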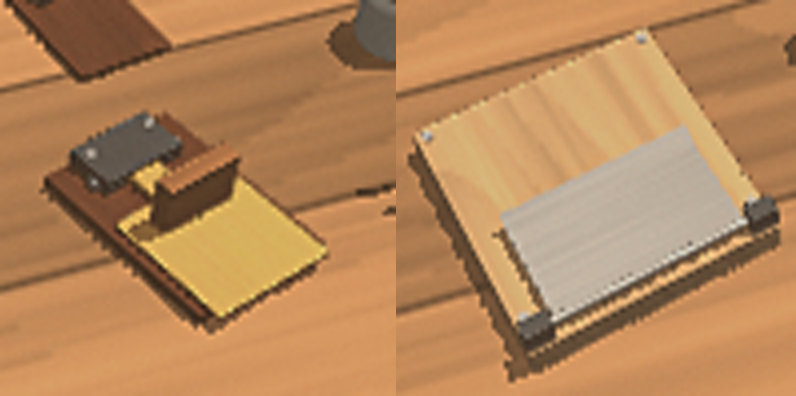

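Confirmed: the plugged plate with the grip bar is at top (246,207), scene (392,190). The holder's +x points up in the top picture, and so does the board's, with the leaf's lip facing the robot. Next I'll measure it with contours from both views.

```bash
cat > h.py <<'E'
import cv2,numpy as np
from workcell import camera_model
C={n:camera_model(n) for n in("scene","top")}
def ray(n,uv):
    m=C[n];K=m["intrinsics"];T=m["T"];uv=np.atleast_2d(uv).astype(float)
    d=np.c_[(uv[:,0]-K[0,2])/K[0,0],-(uv[:,1]-K[1,2])/K[1,1],-np.ones(len(uv))]@T[:3,:3].T
    return T[:3,3],d
def onz(n,uv,z):
    o,d=ray(n,uv); return o+d*((z-o[2])/d[:,2])[:,None]
def proj(n,P):
    m=C[n];K=m["intrinsics"];T=m["T"];p=(np.atleast_2d(P)-T[:3,3])@T[:3,:3]
    return np.c_[K[0,2]+K[0,0]*p[:,0]/-p[:,2],K[1,2]-K[1,1]*p[:,1]/-p[:,2]]
def tri(a,b):
    o1,d1=ray("top",a);o2,d2=ray("scene",b);d1=d1[0];d2=d2[0]
    s=np.linalg.lstsq(np.c_[d1,-d2],o2-o1,rcond=None)[0]
    p,q=o1+s[0]*d1,o2+s[1]*d2; return (p+q)/2,np.linalg.norm(p-q)
E
python3 - <<'E'
from h import *
im={n:cv2.imread(f"pics/{n}0.png") for n in C}
box={"top":(205,165,275,240),"scene":(355,155,430,220)}
for n in C:
    x0,y0,x1,y1=box[n]
    hsv=cv2.cvtColor(im[n],cv2.COLOR_BGR2HSV)[y0:y1,x0:x1]
    m=cv2.inRange(hsv,(21,120,90),(32,255,255))
    m=cv2.morphologyEx(m,cv2.MORPH_CLOSE,np.ones((3,3)))
    c=max(cv2.findContours(m,cv2.RETR_EXTERNAL,cv2.CHAIN_APPROX_NONE)[0],key=cv2.contourArea).reshape(-1,2)+[x0,y0]
    print(n,m.sum()/255,cv2.approxPolyDP(c.reshape(-1,1,2),2.5,True).reshape(-1,2).tolist())
    # crop viz
    v=im[n].copy(); v[c[:,1],c[:,0]]=(255,0,255); cv2.imwrite(f"pics/m_{n}.png",cv2.resize(v[y0-10:y1+10,x0-10:x1+10],None,fx=5,fy=5,interpolation=cv2.INTER_NEAREST))
    np.save(f"c_{n}.npy",c)
    P=onz(n,c,0.014)[:,:2]; print(cv2.minAreaRect((P*1000).astype(np.float32)))
# board
box={"top":(345,165,445,265),"scene":(195,170,305,265)}
for n in C:
    x0,y0,x1,y1=box[n]
    hsv=cv2.cvtColor(im[n],cv2.COLOR_BGR2HSV)
    pts={"top":[(400,235),(395,195),(375,215),(300,205)],"scene":[(235,205),(257,227)]}[n]
    for p in pts: print(n,p,hsv[p[1],p[0]])
E
```

```text
scene 150.0 [[404, 182], [403, 185], [412, 189], [411, 194], [417, 201], [422, 198]]
((615.3934326171875, 261.4410095214844), (79.10564422607422, 26.343656539916992), 6.569089412689209)
top 1127.0 [[253, 174], [221, 183], [229, 216], [241, 214], [244, 221], [249, 220], [251, 211], [262, 207], [260, 204], [235, 210], [230, 206], [232, 201], [246, 197], [260, 200]]
((600.7921752929688, 221.08216857910156), (124.66950225830078, 99.52399444580078), 15.761690139770508)
scene (235, 205) [ 15 122 213]
scene (257, 227) [ 16  41 191]
top (400, 235) [ 17 156 185]
top (395, 195) [ 15  44 164]
top (375, 215) [ 16  44 128]
top (300, 205) [ 16 172 154]
```

```bash
cat >> h.py <<'E'
from scipy.ndimage import map_coordinates
def edge(im,a,b,w=3,lo=.12,hi=.88):
    a=np.array(a,float);b=np.array(b,float);L=np.linalg.norm(b-a);t=(b-a)/L;nn=np.array([-t[1],t[0]])
    s=np.arange(-w-1,w+1.01,.25);pts=[]
    g=cv2.GaussianBlur(im.astype(np.float32),(0,0),.8)
    for f in np.linspace(lo,hi,max(8,int(L))):
        q=a+f*(b-a)+s[:,None]*nn
        pr=np.stack([map_coordinates(g[...,k],[q[:,1],q[:,0]],order=1) for k in range(3)],1)
        d=np.linalg.norm(pr[4:]-pr[:-4],axis=1);i=int(d.argmax());sl=slice(max(0,i-3),i+4)
        ss=(s[2:-2])[sl];pts.append(a+f*(b-a)+nn*(ss*d[sl]).sum()/d[sl].sum())
    pts=np.array(pts,np.float32);l=cv2.fitLine(pts,cv2.DIST_HUBER,0,.01,.01).ravel()
    r=np.abs((pts-l[2:])@np.array([-l[1],l[0]]));return l,np.median(r)
def inter(l,m):
    A=np.c_[l[:2],-m[:2]];s=np.linalg.solve(A,m[2:]-l[2:]);return l[2:]+s[0]*l[:2]
def quad(im,c,w=3,lims=None):
    E=[edge(im,c[i],c[(i+1)%4],w,*( (lims or {}).get(i,(.12,.88)))) for i in range(4)]
    return np.array([inter(E[i-1][0],E[i][0]) for i in range(4)]),[round(float(e[1]),2) for e in E]
E
python3 - <<'E'
from h import *
im={n:cv2.imread(f"pics/{n}0.png") for n in C}
Q={"plate":dict(top=[(220.75,183),(254.5,174.5),(263.2,208),(229.2,217.5)],scene=[(424.5,198),(400,212.7),(376.8,191.8),(404,182)],l={2:(.05,.3),1:(.1,.6),3:(.4,.88)}),
"board":dict(top=[(355.7,187.5),(418.7,174.5),(436.2,243),(373,258)],scene=[(294.7,221.5),(232,253),(204.7,206.8),(263.5,181.8)],l={0:(.2,.8),1:(.3,.9),3:(.1,.7)})}
for k,q in Q.items():
    r={}
    for n in C:
        c,e=quad(im[n],q[n],2.5,q["l"]); r[n]=c; print(k,n,np.round(c,1).tolist(),e)
        v=cv2.resize(im[n],None,fx=4,fy=4,interpolation=cv2.INTER_CUBIC); cv2.polylines(v,[np.int32(c*4+2)],True,(255,0,255),1)
        o=c.min(0).astype(int)*4-30; o=np.maximum(o,0); cv2.imwrite(f"pics/q_{k}_{n}.png",v[o[1]:o[1]+400,o[0]:o[0]+400])
    P=[]
    for i in range(4):
        p,d=tri(r["top"][i],r["scene"][i]);P.append(p);print(i,np.round(p,4),round(d,4))
    P=np.array(P); print("sides",[round(np.linalg.norm(P[i]-P[(i+1)%4])*1000,1) for i in range(4)],"mean",P.mean(0).round(4))
    z={"plate":.014,"board":.020}[k]
    for n in C:
        W=onz(n,r[n],z); x=(W[0]+W[1]-W[2]-W[3])/2; y=(W[0]+W[3]-W[1]-W[2])/2
        print(n,W[:,:2].round(4).tolist(),"ctr",W.mean(0).round(4),"yaw x",np.degrees(np.arctan2(x[1],x[0])).round(2),"yaw y",(np.degrees(np.arctan2(y[1],y[0]))-90).round(2),"L",np.linalg.norm(x).round(4),np.linalg.norm(y).round(4))
a=[cv2.imread(f"pics/q_{k}_{n}.png") for k in Q for n in ("top","scene")]
a=[cv2.copyMakeBorder(i,0,400-i.shape[0],0,400-i.shape[1],cv2.BORDER_CONSTANT) for i in a]
cv2.imwrite("pics/q.png",cv2.resize(np.vstack([np.hstack(a[:2]),np.hstack(a[2:])]),(600,600)))
E
```

```text
plate scene [[423.8999938964844, 197.0], [399.3999938964844, 211.5], [375.5, 189.89999389648438], [403.79998779296875, 179.5]] [0.11, 0.02, 0.33, 0.07]
plate top [[220.39999389648438, 182.6999969482422], [253.39999389648438, 173.5], [263.0, 207.0], [228.8000030517578, 216.8000030517578]] [0.19, 0.13, 0.2, 0.2]
0 [0.647  0.2827 0.0111] 0.0039
1 [0.6733 0.1914 0.0119] 0.0029
2 [0.5776 0.1627 0.0133] 0.0018
3 [ 5.541e-01  2.631e-01 -5.000e-04] 0.0062
sides [np.float64(95.0), np.float64(100.0), np.float64(103.9), np.float64(95.6)] mean [0.613  0.225  0.0089]
scene [[0.6489, 0.2787], [0.6747, 0.1888], [0.578, 0.1615], [0.567, 0.2575]] ctr [0.6172 0.2216 0.014 ] yaw x 15.21 yaw y 11.16 L 0.0925 0.0948
top [[0.6471, 0.2838], [0.6734, 0.1925], [0.5778, 0.1635], [0.5509, 0.2569]] ctr [0.6123 0.2242 0.014 ] yaw x 16.25 yaw y 16.07 L 0.0999 0.0961
board scene [[292.3999938964844, 221.6999969482422], [231.8000030517578, 253.39999389648438], [203.8000030517578, 204.89999389648438], [261.6000061035156, 180.60000610351562]] [0.74, 0.1, 0.18, 0.06]
board top [[355.0, 188.1999969482422], [416.20001220703125, 174.89999389648438], [435.20001220703125, 243.10000610351562], [372.20001220703125, 257.5]] [0.19, 0.15, 0.18, 0.18]
0 [ 0.6258 -0.0959  0.0301] 0.0094
1 [ 0.6663 -0.2678  0.0218] 0.0051
2 [ 0.4754 -0.3102  0.0176] 0.0025
3 [ 0.4371 -0.1366  0.0189] 0.003
sides [np.float64(176.9), np.float64(195.6), np.float64(177.8), np.float64(193.3)] mean [ 0.5511 -0.2026  0.0221]
scene [[0.6162, -0.0984], [0.6641, -0.2703], [0.4771, -0.3112], [0.4376, -0.1382]] ctr [ 0.5488 -0.2045  0.02  ] yaw x 12.45 yaw y 14.22 L 0.1871 0.1779
top [[0.6292, -0.0923], [0.6672, -0.2657], [0.4755, -0.3082], [0.4374, -0.135]] ctr [ 0.5523 -0.2003  0.02  ] yaw x 12.53 yaw y 12.38 L 0.1964 0.1775
```

View pics/q.png

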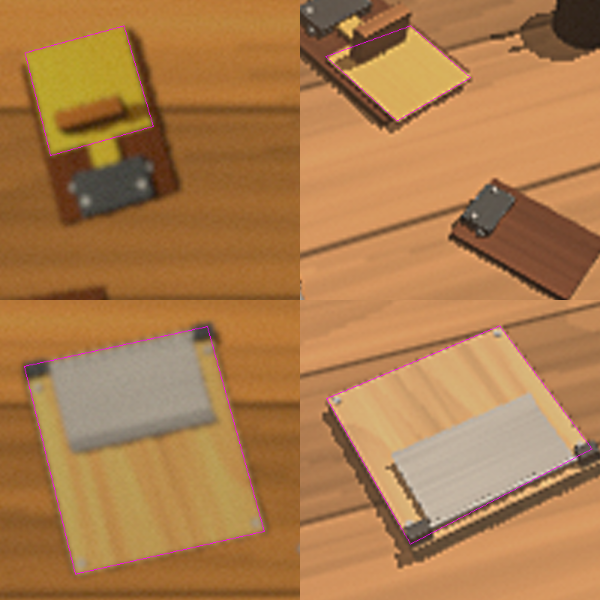

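The fits agree to about 3 mm between views, and the plate measures 99.9 x 96.1 mm in the top view. The scene fit of the plate's rear edge is poor because the bar hides it, so I'm leaving it out. Next I'll check the grip bar's height in two views.

Run:
```python
from h import *
t=cv2.imread("pics/top0.png"); s=cv2.imread("pics/scene0.png")
a=cv2.resize(t[190:218,225:265],None,fx=10,fy=10,interpolation=cv2.INTER_CUBIC)
b=cv2.resize(s[165:200,380:415],None,fx=8,fy=8,interpolation=cv2.INTER_CUBIC)
cv2.imwrite("pics/bar.png",np.hstack([a,b]))
u=np.array([.9608,.277]);v=np.array([-.277,.9608]);c=np.array([.5832,.2149])
for n in C:
  print(n,proj(n,[[*(c+v*.03*k+u*.008*j),z] for k in(1,-1) for j,z in((1,.054),(-1,.054),(-1,.014))]).round(1).tolist())
```

```text
scene [[404.8, 174.0], [400.9, 170.9], [398.9, 180.8], [388.9, 182.8], [385.1, 179.5], [383.5, 189.4]]
top [[230.1, 202.8], [231.6, 208.5], [234.6, 210.9], [251.9, 196.7], [253.5, 202.3], [255.7, 204.9]]
```

View pics/bar.png

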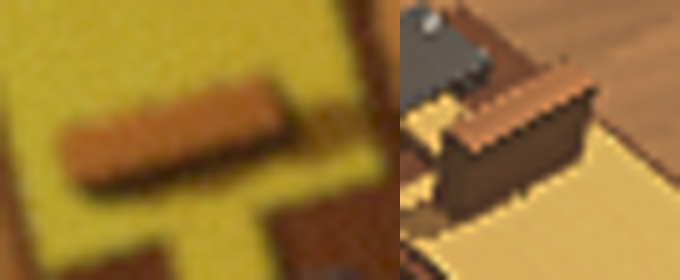

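Run:
```python
from h import *
from scipy.spatial.transform import Rotation as R
from workcell import get_obs
print(tri((242.2,202.4),(395,178.4)))
for a,b in(((231,202.8),(404.6,176)),((252,197.5),(388,184)),((253.5,201.5),(386.2,181.2)),((232.5,207.8),(401.2,172.5))): print(tri(a,b))
o=get_obs();print(R.from_rotvec(o['tcp_rot']).as_matrix().round(4))
```

```text
(array([0.58467963, 0.21492418, 0.04877186]), np.float64(0.0002011406227737022))
(array([0.58399243, 0.24536775, 0.04762322]), np.float64(0.0007596574837140099))
(array([0.59775115, 0.18812992, 0.04800773]), np.float64(0.0019811305728267468))
(array([0.58718401, 0.18534168, 0.04966254]), np.float64(0.001797143657145843))
(array([0.57009934, 0.2407418 , 0.05023909]), np.float64(0.0016735493443352021))
[[ 9.269e-01  3.754e-01 -6.000e-04]
 [ 3.754e-01 -9.269e-01  1.400e-03]
 [-0.000e+00 -1.500e-03 -1.000e+00]]
```

The bar sits at about (0.584, 0.215) with its top near 49–54 mm, the plate's yaw is 16.1°, and all of it is within reach. First I'll turn the tool so its y lies along the plate's x.

>>> move_arm:
  deltas:
    - [[8.5,0,0,-0.3,0,0,-0.124],[8.5,0,0,-0.3,0,0,-0.124],[8.5,0,0,-0.3,0,0,-0.124],[8.5,0,0,-0.3,0,0,-0.124],[8.5,0,0,-0.3,0,0,-0.124],[8.5,0,0,-0.3,0,0,-0.124],[8.5,0,0,-0.3,0,0,-0.124],[8.5,0,0,-0.3,0,0,-0.124],[8.5,0,0,-0.3,0,0,-0.124],[8.5,0,0,-0.3,0,0,-0.124]]

```text
time: 0.93
ee_pos: [0.2522, -0.6224, 0.2558]
tcp_rot: [-2.138, -2.285, -0.006]
force: [-0.2, -0.5, -0.1]
grip_width: 0.085
```

```bash
cat > st.py <<'E'
import sys,numpy as np
from workcell import get_obs
from scipy.spatial.transform import Rotation as R
def st(tgt=None,A=None):
    o=get_obs();M=R.from_rotvec(o['tcp_rot']).as_matrix()
    print('t',round(o['time'],2),'p',o['ee_pos'].round(4),'F',o['force'].round(1),'T',o['ft_torque'].round(2),'w',round(o['grip_width'],4),'A',np.degrees(np.arctan2(M[1,0],M[0,0])).round(2),'zax',M[:,2].round(4),'q',o['qpos'].round(2))
    if tgt is not None: print('tool delta cm',(M.T@(np.array(tgt)-o['ee_pos'])*100).round(2))
    if A is not None:
        a=np.radians(A);D=np.array([[np.cos(a),np.sin(a),0],[np.sin(a),-np.cos(a),0],[0,0,-1]])
        print('rot',R.from_matrix(M.T@D).as_rotvec().round(3))
    return o,M
E
python3 -c "
from st import *
st((.584,.215,.25),106.1)"
```

```text
t 0.93 p [ 0.2522 -0.6224  0.2558] F [-0.2 -0.5 -0.1] T [-0.02 -0.01 -0.06] w 0.085 A 93.8 zax [-0.0063  0.0112 -0.9999] q [ 1.29  0.57 -0.3   1.39  0.17  1.22  1.04]
tool delta cm [81.35 38.67  1.3 ]
rot [-0.004 -0.012 -0.215]
```

>>> move_arm:
  deltas:
    - [[8.5,3.5,1.65,0,0,0,0],[8.5,3.5,1.65,0,0,0,0],[8.5,3.5,1.65,0,0,0,0],[8.5,3.5,1.65,0,0,0,0],[8.5,3.5,1.65,0,0,0,0],[8.5,3.5,1.65,0,0,0,0],[8.5,3.5,1.65,0,0,0,0],[8.5,3.5,1.65,0,0,0,0],[8.5,3.5,1.65,0,0,0,0],[8.5,3.5,1.65,0,0,0,0]]

```text
time: 1.77
ee_pos: [0.3882, -0.2545, 0.2533]
tcp_rot: [-2.141, -2.274, -0.001]
force: [0.4, -1.1, 0.7]
grip_width: 0.0847
```

```bash
python3 -c "
from st import *
st((.584,.215,.25),106.1)"
```

```text
t 1.77 p [ 0.3882 -0.2545  0.2533] F [ 0.4 -1.1  0.7] T [ 0.06 -0.02 -0.02] w 0.0847 A 93.45 zax [-0.0126  0.0126 -0.9998] q [ 0.82  0.27 -0.43  1.91  0.12  1.    0.4 ]
tool delta cm [45.68 22.38  0.67]
rot [-0.01  -0.015 -0.221]
```

>>> move_arm:
  deltas:
    - [[8.5,3.4,2.2,0,0,0,0],[8.5,3.5,2.0,0,0,0,0],[8.5,3.5,1.65,0,0,0,0],[8.5,3.5,1.65,0,0,0,0],[8.5,3.5,1.65,0,0,0,0],[8.5,3.5,1.65,0,0,0,0],[8.5,3.5,1.65,0,0,0,0],[8.5,3.5,1.65,0,0,0,0],[8.5,3.5,1.65,0,0,0,0],[8.5,3.5,1.65,0,0,0,0]]

```text
time: 2.6
ee_pos: [0.5428, 0.1219, 0.2547]
tcp_rot: [-2.146, -2.271, 0.004]
force: [1.0, 0.1, 0.2]
grip_width: 0.0846
```

```bash
python3 -c "
from st import *
st((.584,.215,.15),106.1)"
```

```text
t 2.6 p [0.5428 0.1219 0.2547] F [1.  0.1 0.2] T [-0.02 -0.02 -0.01] w 0.0846 A 93.24 zax [-0.0148  0.0101 -0.9998] q [ 0.08  0.42 -0.55  1.7   0.22  1.1  -0.48]
tool delta cm [ 8.95  4.79 10.51]
rot [-0.013 -0.012 -0.224]
```

>>> move_arm:
  deltas:
    - [[8.5,2.2,1.5,1.8,-0.004,-0.003,-0.06],[8.5,2.2,1.3,1.8,-0.004,-0.003,-0.06],[8.5,2.2,0.9,1.8,-0.004,-0.003,-0.06],[8.5,2.0,0.4,1.8,0,0,-0.05],[8.5,0.3,0,1.8,0,0,0],[8.5,0,0,1,0,0,0],[8.5,0,0,0,0,0,0]]

```text
time: 3.18
ee_pos: [0.5707, 0.2328, 0.1493]
tcp_rot: [-1.849, -2.532, -0.01]
force: [-0.0, -0.1, 1.4]
grip_width: 0.085
```

```bash
python3 -c "
from st import *
st((.584,.215,.075),106.1)"
```

```text
t 3.18 p [0.5707 0.2328 0.1493] F [-0.  -0.1  1.4] T [-0.06  0.05  0.02] w 0.085 A 107.73 zax [-0.0013  0.009  -1.    ] q [-0.11  0.61 -0.56  1.69  0.38  0.94 -0.5 ]
tool delta cm [-2.17  0.71  7.41]
rot [ 0.001 -0.009  0.028]
```

>>> move_arm:
  deltas:
    - [[5.0,-1.1,0.35,2,0,-0.005,0.014],[5.0,-1.1,0.35,2,0,-0.004,0.014],[5.0,0,0,2,0,0,0],[5.0,0,0,0.6,0,0,0],[5.0,0,0,0,0,0,0],[5.0,0,0,0,0,0,0]]

```text
time: 3.68
ee_pos: [0.5871, 0.2089, 0.0852]
tcp_rot: [1.896, 2.499, 0.002]
force: [0.0, -0.7, -0.3]
grip_width: 0.0501
```

```bash
python3 -c "
from st import *
st((.584,.215,.020),106.1)
from workcell import *
import cv2
a=get_image('top');b=get_image('scene')
cv2.imwrite('pics/g1.png',np.hstack([cv2.resize(a[150:250,195:295],(400,400),interpolation=cv2.INTER_CUBIC),cv2.resize(b[110:230,330:450],(400,400),interpolation=cv2.INTER_CUBIC)]))"
```

```text
t 3.68 p [0.5871 0.2089 0.0852] F [ 0.  -0.7 -0.3] T [0.04 0.03 0.02] w 0.0501 A 105.63 zax [ 0.0051 -0.0019 -1.    ] q [-0.11  0.69 -0.51  1.74  0.44  0.83 -0.55]
tool delta cm [ 0.69 -0.16  6.52]
rot [ 0.004  0.003 -0.008]
```

View pics/g1.png

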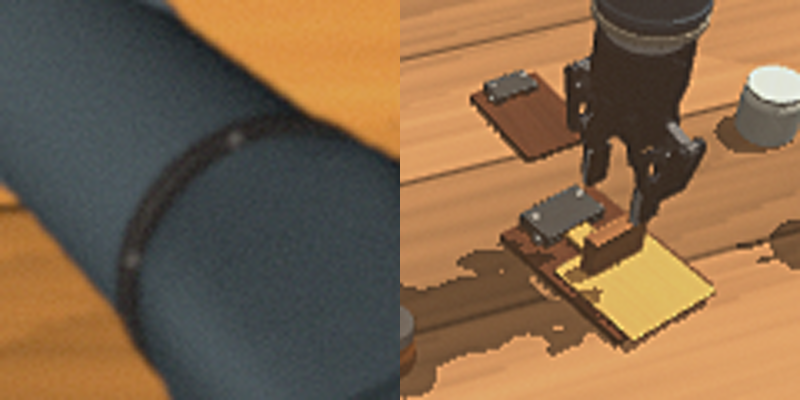

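The scene view shows the fingers straddling the bar above it, one before and one behind. Next I'll go down.

>>> move_arm:
  deltas:
    - [[5.0,0.4,-0.1,1.5,0.004,0.003,-0.008],[5.0,0.3,0,1.5,0,0,0],[5.0,0,0,1.5,0,0,0],[5.0,0,0,0.8,0,0,0],[5.0,0,0,0,0,0,0],[5.0,0,0,0,0,0,0]]

```text
time: 4.28
ee_pos: [0.5869, 0.2192, 0.0348]
tcp_rot: [1.883, 2.51, 0.015]
force: [0.7, -0.7, 1.3]
grip_width: 0.0501
```

```bash
python3 -c "
from st import *
st((.584,.215,.020),106.1)"
```

```text
t 4.28 p [0.5869 0.2192 0.0348] F [ 0.7 -0.7  1.3] T [ 0.01  0.02 -0.05] w 0.0501 A 106.24 zax [ 0.009   0.0052 -0.9999] q [-0.14  0.75 -0.47  1.77  0.49  0.73 -0.59]
tool delta cm [-0.33 -0.42  1.47]
rot [ 0.01  -0.002  0.002]
```

>>> move_arm:
  deltas:
    - [[5.0,-0.3,-0.35,0.7,0.01,-0.002,0.002],[5.0,0,0,0.6,0,0,0],[5.0,0,0,0,0,0,0],[5.0,0,0,0,0,0,0]]

```text
time: 4.62
ee_pos: [0.5851, 0.2154, 0.0223]
tcp_rot: [1.888, 2.51, 0.002]
force: [0.1, -0.1, -0.8]
grip_width: 0.0501
```

```bash
python3 -c "
from st import *
st((.584,.215,.020),106.1)"
```

```text
t 4.62 p [0.5851 0.2154 0.0223] F [ 0.1 -0.1 -0.8] T [-0.01 -0.04  0.03] w 0.0501 A 106.11 zax [ 1.1e-03  8.0e-04 -1.0e+00] q [-0.15  0.77 -0.46  1.78  0.49  0.71 -0.6 ]
tool delta cm [-0.01 -0.12  0.23]
rot [ 0.001 -0.     0.   ]
```

Close on the bar.

>>> move_arm:
  deltas:
    - [[2.5,0,-0.1,0,0,0,0],[1.0,0,0,0,0,0,0],[0.5,0,0,0,0,0,0],[0.5,0,0,0,0,0,0],[0.5,0,0,0,0,0,0],[0.5,0,0,0,0,0,0],[0.5,0,0,0,0,0,0],[0.5,0,0,0,0,0,0]]
  grip_force: 80

```text
time: 5.28
ee_pos: [0.5841, 0.2149, 0.023]
tcp_rot: [1.888, 2.51, 0.002]
force: [-0.7, -0.1, -0.1]
grip_width: 0.0147
```

```bash
python3 -c "
from st import *
st((.584,.215,.020),106.1)"
```

```text
t 5.28 p [0.5841 0.2149 0.023 ] F [-0.7 -0.1 -0.1] T [-0.04  0.04 -0.03] w 0.0147 A 106.09 zax [ 1.5e-03  8.0e-04 -1.0e+00] q [-0.15  0.77 -0.46  1.78  0.49  0.71 -0.6 ]
tool delta cm [ 0.01 -0.01  0.3 ]
rot [ 0.002 -0.    -0.   ]
```

Gripped: the width is 14.7 mm against the 16 mm bar. Next I'll pull straight along +y.

>>> move_arm:
  deltas:
    - [[0.5,0,0.4,0,0,0,0],[0.5,0,0.5,0,0,0,0],[0.5,0,0.6,0,0,0,0],[0.5,0,0.7,0,0,0,0],[0.5,0,0.8,0,0,0,0],[0.5,0,0.8,0,0,0,0]]

```text
time: 5.78
ee_pos: [0.6143, 0.2241, 0.0236]
tcp_rot: [-1.882, -2.509, 0.018]
force: [-0.1, 0.4, -2.5]
grip_width: 0.0145
```

```bash
python3 -c "
from st import *
st((.584+.05*.9608,.215+.05*.277,.022),106.1)"
```

```text
t 5.78 p [0.6143 0.2241 0.0236] F [-0.1  0.4 -2.5] T [0.01 0.2  0.05] w 0.0145 A 106.27 zax [-0.0107 -0.0059 -0.9999] q [-0.15  0.81 -0.47  1.67  0.48  0.79 -0.56]
tool delta cm [-0.04  1.84  0.13]
rot [-0.012  0.003  0.003]
```

>>> move_arm:
  deltas:
    - [[0.5,0,0.8,0,-0.01,0.003,0.003],[0.5,0,0.8,0,0,0,0],[0.5,0,0.8,0,0,0,0],[0.5,0,0.4,0,0,0,0],[0.5,0,0,0,0,0,0]]

```text
time: 6.2
ee_pos: [0.6448, 0.2327, 0.023]
tcp_rot: [-1.89, -2.508, 0.001]
force: [-3.6, -0.6, 4.9]
grip_width: 0.0148
```

```bash
python3 -c "
from st import *
st((.584+.05*.9608,.215+.05*.277,.022),106.1)
from workcell import *
import cv2
b=get_image('scene')
cv2.imwrite('pics/g2.png',cv2.resize(b[110:230,330:450],(480,480),interpolation=cv2.INTER_CUBIC))"
```

```text
t 6.2 p [0.6448 0.2327 0.023 ] F [-3.6 -0.6  4.9] T [-0.32  0.82  0.02] w 0.0148 A 105.98 zax [-1.5e-03  4.0e-04 -1.0e+00] q [-0.15  0.84 -0.47  1.59  0.48  0.83 -0.54]
tool delta cm [-0.02 -1.33  0.1 ]
rot [-0.001 -0.001 -0.002]
```

View pics/g2.png

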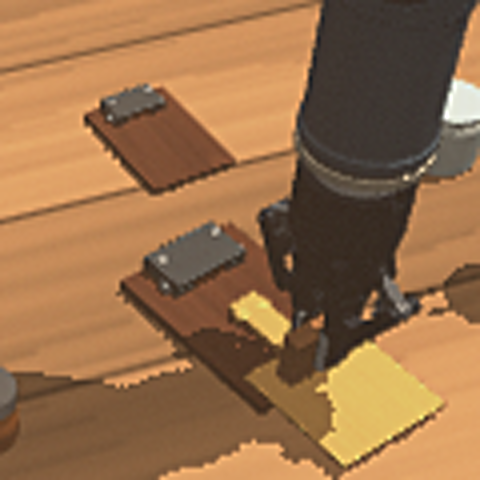

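The plate is out, about 63 mm along, and still gripped. Next I'll lift it.

>>> move_arm:
  deltas:
    - [[0.5,0,0.3,-1,0,0,0],[0.5,0,0.3,-1.5,0,0,0],[0.5,0,0,-2,0,0,0],[0.5,0,0,-2,0,0,0],[0.5,0,0,-2,0,0,0],[0.5,0,0,-2,0,0,0],[0.5,0,0,-1.5,0,0,0],[0.5,0,0,-1,0,0,0],[0.5,0,0,0,0,0,0]]

```text
time: 7.0
ee_pos: [0.6522, 0.2334, 0.1593]
tcp_rot: [-1.89, -2.508, -0.001]
force: [0.4, 0.2, -2.6]
grip_width: 0.0149
```

```bash
python3 -c "
from st import *
st((.471,-.2193,.15),102.45)"
```

```text
t 7.0 p [0.6522 0.2334 0.1593] F [ 0.4  0.2 -2.6] T [ 0.05 -0.04 -0.01] w 0.0149 A 106.01 zax [-4.e-04  1.e-03 -1.e+00] q [-0.12  0.7  -0.54  1.46  0.38  1.08 -0.45]
tool delta cm [-38.52 -29.9    0.89]
rot [-0.    -0.001  0.062]
```

>>> move_arm:
  deltas:
    - [[0.5,-2.0,-1.5,0,0,0,0],[0.5,-2.6,-2.0,0,0,0,0],[0.5,-2.6,-2.0,0,0,0,0.02],[0.5,-2.6,-2.0,0,0,0,0.02],[0.5,-2.6,-2.0,0,0,0,0.02],[0.5,-2.6,-2.0,0,0,0,0],[0.5,-2.6,-2.0,0,0,0,0],[0.5,-2.6,-2.0,0,0,0,0],[0.5,-2.6,-2.0,0,0,0,0],[0.5,-2.6,-2.0,0,0,0,0]]

```text
time: 7.83
ee_pos: [0.5179, -0.0623, 0.1509]
tcp_rot: [-1.948, -2.455, -0.008]
force: [0.6, -0.9, -3.6]
grip_width: 0.0149
```

```bash
python3 -c "
from st import *
st((.471,-.2193,.14),102.45)"
```

```text
t 7.83 p [ 0.5179 -0.0623  0.1509] F [ 0.6 -0.9 -3.6] T [-0.11  0.02  0.03] w 0.0149 A 103.13 zax [-0.003   0.0089 -1.    ] q [ 0.43  0.49 -0.57  1.93  0.34  0.83 -0.09]
tool delta cm [-14.23  -8.14   0.96]
rot [-0.001 -0.009  0.012]
```

>>> move_arm:
  deltas:
    - [[0.5,-2.6,-1.6,0,0,-0.004,0.006],[0.5,-2.6,-1.6,0,0,-0.004,0.006],[0.5,-2.6,-1.6,0,0,0,0],[0.5,-2.6,-1.6,0,0,0,0],[0.5,-2.2,-1.2,0,0,0,0],[0.5,-1.0,-0.5,0,0,0,0],[0.5,0,0,0,0,0,0],[0.5,0,0,0,0,0,0]]

```text
time: 8.5
ee_pos: [0.4574, -0.2282, 0.1457]
tcp_rot: [-1.978, -2.432, 0.01]
force: [0.2, -0.3, -3.4]
grip_width: 0.0152
```

```bash
python3 -c "
from st import *
st((.471,-.2193,.08),102.45)
from workcell import *
import cv2
b=get_image('scene');cv2.imwrite('pics/s3.png',b)
cv2.imwrite('pics/g3.png',cv2.resize(b[120:270,190:340],(600,600),interpolation=cv2.INTER_CUBIC))"
```

```text
t 8.5 p [ 0.4574 -0.2282  0.1457] F [ 0.2 -0.3 -3.4] T [ 0.01 -0.04  0.03] w 0.0152 A 101.76 zax [-9.2e-03 -6.0e-04 -1.0e+00] q [ 0.75  0.48 -0.55  1.96  0.35  0.81  0.21]
tool delta cm [0.59 1.57 6.55]
rot [-0.009 -0.001 -0.012]
```

View pics/g3.png

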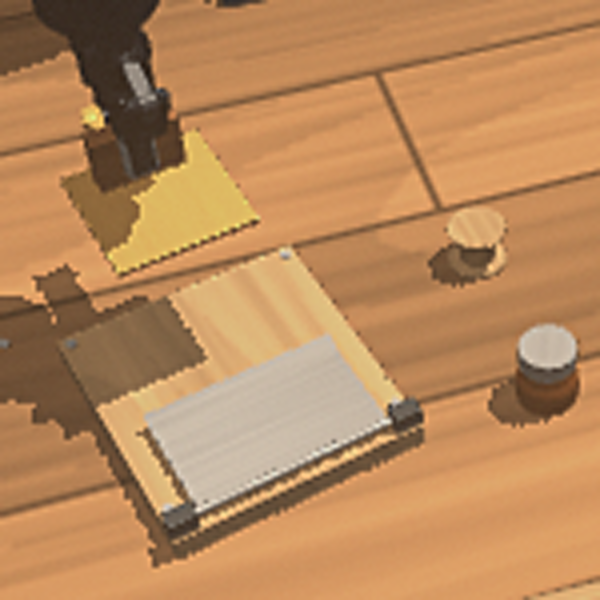

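The plate hangs level, front edge between (119,275) and (258,220) in the crop, behind the board's front area. Next I'll straighten it and go down.

>>> move_arm:
  deltas:
    - [[0.5,0.3,0.6,1.5,-0.009,0,-0.012],[0.5,0.3,0.4,1.8,0,0,0],[0.5,0,0,1.8,0,0,0],[0.5,0,0,1.8,0,0,0],[0.5,0,0,1.2,0,0,0],[0.5,0,0,0.3,0,0,0],[0.5,0,0,0,0,0,0]]

```text
time: 9.13
ee_pos: [0.4731, -0.2073, 0.0594]
tcp_rot: [1.946, 2.464, 0.014]
force: [-0.2, 0.8, -2.8]
grip_width: 0.0148
```

```bash
python3 -c "
from st import *
st((.4661,-.2204,.034),102.45)
from workcell import *
import cv2
b=get_image('scene');cv2.imwrite('pics/s4.png',b)
cv2.imwrite('pics/g4.png',cv2.resize(b[150:260,190:300],(600,600),interpolation=cv2.INTER_CUBIC))"
```

```text
t 9.13 p [ 0.4731 -0.2073  0.0594] F [-0.2  0.8 -2.8] T [ 0.01  0.06 -0.01] w 0.0148 A 103.41 zax [ 0.0068  0.0059 -1.    ] q [ 0.65  0.6  -0.48  2.04  0.47  0.6   0.09]
tool delta cm [-1.13 -1.01  2.53]
rot [ 0.008 -0.004  0.017]
```

View pics/g4.png

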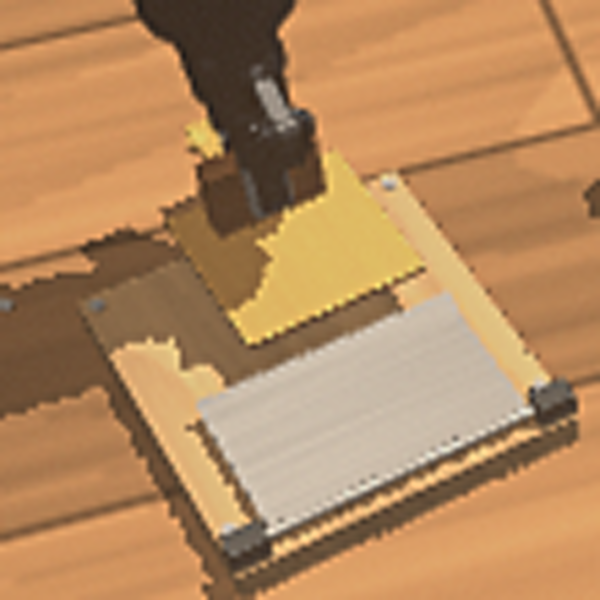

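The plate is level and about 11 mm to the +y side, as the numbers say. I'll correct that before touching down.

>>> move_arm:
  deltas:
    - [[0.5,-0.6,-0.5,0,0.008,-0.004,0.017],[0.5,-0.5,-0.4,0,0,0,0],[0.5,0,0,0.8,0,0,0],[0.5,0,0,0.6,0,0,0],[0.5,0,0,0,0,0,0],[0.5,0,0,0,0,0,0]]

```text
time: 9.68
ee_pos: [0.4685, -0.2216, 0.0475]
tcp_rot: [1.967, 2.443, 0.001]
force: [-0.2, -0.0, -3.6]
grip_width: 0.0149
```

```bash
python3 -c "
from st import *
st((.4661,-.2204,.034),102.45)"
```

```text
t 9.68 p [ 0.4685 -0.2216  0.0475] F [-0.2 -0.  -3.6] T [-0.02  0.07  0.03] w 0.0149 A 102.33 zax [ 0.0046 -0.0026 -1.    ] q [ 0.65  0.62 -0.45  2.04  0.49  0.58  0.08]
tool delta cm [ 0.18 -0.22  1.35]
rot [ 0.004  0.004 -0.002]
```

>>> move_arm:
  deltas:
    - [[0.5,0.1,0,0.5,0.004,0.004,0],[0.5,0.1,0,0.4,0,0,0],[0.5,0,0,0.3,0,0,0],[0.5,0,0,0.2,0,0,0],[0.5,0,0,0.1,0,0,0]]

```text
time: 10.1
ee_pos: [0.4684, -0.2197, 0.0328]
tcp_rot: [1.97, 2.446, -0.001]
force: [-11.0, 3.0, 43.0]
grip_width: 0.0148
```

```bash
python3 -c "
from st import *
st((.4661,-.2204,.034),102.45)"
```

```text
t 10.1 p [ 0.4684 -0.2197  0.0328] F [-11.   3.  43.] T [ 0.67  2.04 -0.01] w 0.0148 A 102.31 zax [ 1.e-04 -7.e-04 -1.e+00] q [ 0.64  0.65 -0.43  2.05  0.51  0.55  0.06]
tool delta cm [-0.02 -0.24 -0.12]
rot [-0.     0.001 -0.002]
```

It touched down at z = 32.8 mm as expected, pressing with 43 N, so I'll ease off and look.

>>> move_arm:
  deltas:
    - [[0.5,0,0,-0.05,0,0,0],[0.5,0,0,0,0,0,0]]

```text
time: 10.27
ee_pos: [0.4686, -0.2195, 0.0339]
tcp_rot: [1.969, 2.446, -0.001]
force: [-0.4, -0.7, -3.1]
grip_width: 0.015
```

```bash
python3 -c "
from st import *
st((.4661,-.2204,.034),102.45)
from workcell import *
import cv2
b=get_image('scene');cv2.imwrite('pics/s5.png',b);a=get_image('top');cv2.imwrite('pics/t5.png',a)
cv2.imwrite('pics/g5.png',np.hstack([cv2.resize(b[170:260,195:305],None,fx=4,fy=4,interpolation=cv2.INTER_CUBIC),cv2.resize(a[165:255,345:435],None,fx=4,fy=4,interpolation=cv2.INTER_CUBIC)]))"
```

```text
t 10.27 p [ 0.4686 -0.2195  0.0339] F [-0.4 -0.7 -3.1] T [0.01 0.06 0.03] w 0.015 A 102.34 zax [ 8.0e-04 -1.6e-03 -1.0e+00] q [ 0.64  0.64 -0.43  2.05  0.51  0.55  0.06]
tool delta cm [-0.03 -0.27 -0.01]
rot [ 0.     0.002 -0.002]
```

View pics/g5.png

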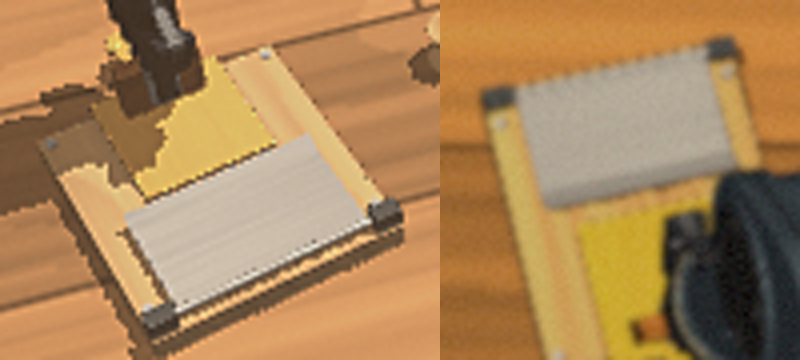

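Run:
```python
from h import *
fit={"scene":([(292.4,221.7),(231.8,253.4),(203.8,204.9),(261.6,180.6)]),"top":[(355,188.2),(416.2,174.9),(435.2,243.1),(372.2,257.5)]}
im={"scene":cv2.imread("pics/s5.png"),"top":cv2.imread("pics/t5.png")}
fl,fr=(264.2,205.7),(232,218.7)
lf,e=edge(im["scene"],fl,fr,2); sl,e1=edge(im["scene"],fl,(253,187.5),2,.1,.8); sr,e2=edge(im["scene"],fr,(222,200),2,.1,.8)
P={"scene":[inter(lf,sl),inter(lf,sr)]}
tf,e3=edge(im["top"],(380,222),(398,217.5),2,.1,.9); ts,e4=edge(im["top"],(380,222),(388,252),2,.1,.9)
P["top"]=[inter(tf,ts)]
print(e,e1,e2,e3,e4,P)
B={}
for n in C:
    W=onz(n,fit[n],.02)[:,:2]; near=(W[2]+W[3])/2; y=(W[3]-W[2]); y/=np.linalg.norm(y); x=np.array([y[1],-y[0]])
    a=np.degrees(np.arctan2(x[1],x[0]));
    sd=[np.degrees(np.arctan2(*(W[i]-W[j])[::-1])) for i,j in((0,3),(1,2))]
    Q=onz(n,P[n],.0245)[:,:2]-near
    # midline between left/right edges
    print(n,"yaw",a.round(2),np.round(sd,2),"plate corners board x,y",[(round(float(q@x)*1000-100,1),round(float(q@y)*1000,1)) for q in Q])
    if len(Q)==2: d=Q[0]-Q[1]; print("plate yaw",np.degrees(np.arctan2(-d[0],d[1])))
    print('side dir', [np.degrees(np.arctan2(*(lambda v:v[::-1])((lambda a,b:(a-b)[:2])(*onz(n,[l[2:]+10*l[:2],l[2:]],.0245))))) for l in ((sl,sr) if n=="scene" else (ts,))])
```

```text
0.12544414 0.24364896 0.18132651 0.20153934 0.24040651 {'scene': [array([264.24905, 206.26512], dtype=float32), array([232.29333, 220.43903], dtype=float32)], 'top': [array([377.89297, 221.58594], dtype=float32)]}
scene yaw 12.81 [12.52 12.36] plate corners board x,y [(-2.4, 48.3), (-2.7, -46.2)]
plate yaw 12.629395808118032
side dir [np.float64(12.027127053775116), np.float64(12.477363594414964)]
top yaw 12.36 [12.55 12.57] plate corners board x,y [(-8.9, 50.6)]
side dir [np.float64(-166.41345397747372)]
```

Relative to the board, the plate is about 1–2.5 mm to +y and square within about 0.3°, with its front at x of roughly -3 to -9 mm. It sits about 0.5 mm above the board. Next I'll slide it in gently.

>>> move_arm:
  deltas:
    - [[0.5,-0.1,0.3,0.02,0,0,0],[0.5,0,0.4,0,0,0,0],[0.5,0,0.4,0,0,0,0],[0.5,0,0.4,0,0,0,0]]

```text
time: 10.7
ee_pos: [0.4817, -0.2181, 0.033]
tcp_rot: [-1.971, -2.444, 0.007]
force: [-6.0, -2.1, 6.8]
grip_width: 0.0145
```

```bash
python3 -c "
from st import *
st((.5198,-.2085,.0335),102.45)
from workcell import *
import cv2
b=get_image('scene')
cv2.imwrite('pics/g6.png',cv2.resize(b[170:260,195:305],None,fx=5,fy=5,interpolation=cv2.INTER_CUBIC))"
```

```text
t 10.7 p [ 0.4817 -0.2181  0.033 ] F [-6.  -2.1  6.8] T [-0.01  0.7   0.03] w 0.0145 A 102.25 zax [-0.0044 -0.0021 -1.    ] q [ 0.62  0.66 -0.43  2.02  0.5   0.57  0.05]
tool delta cm [ 0.13  3.93 -0.07]
rot [-0.005  0.001 -0.004]
```

View pics/g6.png

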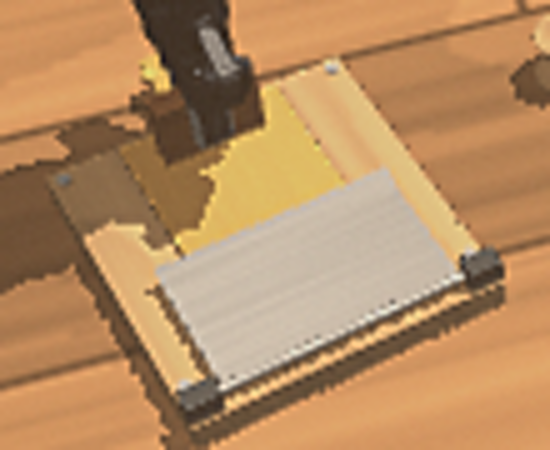

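The front edge is now at the lip line, about (165,265)–(385,172) in the crop, and the leaf hasn't moved. I'll continue.

>>> move_arm:
  deltas:
    - [[0.5,0.05,0.4,-0.01,-0.005,0,-0.003],[0.5,0,0.4,0,0,0,0],[0.5,0,0.4,0,0,0,0],[0.5,0,0.4,0,0,0,0],[0.5,0,0.4,0,0,0,0]]

```text
time: 11.17
ee_pos: [0.5035, -0.2128, 0.0329]
tcp_rot: [1.967, 2.448, -0.001]
force: [-2.2, -0.1, 1.4]
grip_width: 0.0149
```

```bash
python3 -c "
from st import *
st((.5198,-.2085,.0335),102.45)
from workcell import *
import cv2
b=get_image('scene')
cv2.imwrite('pics/g7.png',cv2.resize(b[170:260,195:305],None,fx=5,fy=5,interpolation=cv2.INTER_CUBIC))"
```

```text
t 11.17 p [ 0.5035 -0.2128  0.0329] F [-2.2 -0.1  1.4] T [-0.02  0.37  0.04] w 0.0149 A 102.43 zax [ 5.e-04 -9.e-04 -1.e+00] q [ 0.6   0.67 -0.44  1.98  0.49  0.6   0.05]
tool delta cm [ 0.07  1.68 -0.06]
rot [ 0.     0.001 -0.   ]
```

View pics/g7.png

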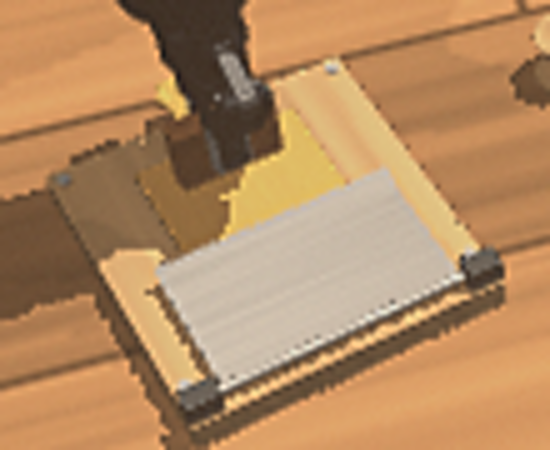

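The leaf is still at rest and the plate is going under. About 17 mm is left, so I'll advance in small steps and watch the force.

>>> move_arm:
  deltas:
    - [[0.5,0.03,0.4,0,0,0,0],[0.5,0,0.4,0,0,0,0],[0.5,0,0.3,0,0,0,0]]

```text
time: 11.47
ee_pos: [0.5155, -0.2098, 0.0329]
tcp_rot: [1.967, 2.448, -0.001]
force: [-2.6, -0.9, 2.3]
grip_width: 0.0148
```

```bash
python3 -c "
from st import *
st((.5198,-.2085,.0335),102.45)"
```

```text
t 11.47 p [ 0.5155 -0.2098  0.0329] F [-2.6 -0.9  2.3] T [-0.06  0.59  0.01] w 0.0148 A 102.45 zax [ 5.e-04 -1.e-03 -1.e+00] q [ 0.59  0.68 -0.44  1.95  0.49  0.61  0.05]
tool delta cm [ 0.03  0.45 -0.06]
rot [ 0.     0.001 -0.   ]
```

>>> move_arm:
  deltas:
    - [[0.5,0,0.3,0,0,0,0],[0.5,0,0.2,0,0,0,0]]

```text
time: 11.63
ee_pos: [0.5185, -0.2091, 0.0329]
tcp_rot: [-1.967, -2.447, 0.007]
force: [-17.2, -1.5, 17.9]
grip_width: 0.0146
```

```bash
python3 -c "
from st import *
st((.5198,-.2085,.0335),102.45)"
```

```text
t 11.63 p [ 0.5185 -0.2091  0.0329] F [-17.2  -1.5  17.9] T [-0.14  2.89  0.05] w 0.0146 A 102.41 zax [-0.0043 -0.0019 -1.    ] q [ 0.58  0.69 -0.44  1.94  0.49  0.63  0.04]
tool delta cm [ 0.03  0.14 -0.06]
rot [-0.005  0.001 -0.001]
```

The forward force jumped to 17 N at x = 0.5185, where the stop was predicted (0.5198). Next I'll level it and press down.

>>> move_arm:
  deltas:
    - [[0.5,0,0.03,0.03,-0.004,0,0],[0.5,0,0.02,0.04,0,0,0],[0.5,0,0.02,0.05,0,0,0]]

```text
time: 11.88
ee_pos: [0.5185, -0.2092, 0.0329]
tcp_rot: [-1.968, -2.448, 0.005]
force: [-5.9, -0.9, 11.3]
grip_width: 0.0148
```

```bash
python3 -c "
from st import *
st((.5198,-.2085,.0335),102.45)"
```

```text
t 11.88 p [ 0.5185 -0.2092  0.0329] F [-5.9 -0.9 11.3] T [0.26 0.95 0.13] w 0.0148 A 102.4 zax [-0.002  -0.0025 -1.    ] q [ 0.58  0.69 -0.44  1.94  0.49  0.62  0.04]
tool delta cm [ 0.04  0.14 -0.06]
rot [-0.003  0.002 -0.001]
```

>>> move_arm:
  deltas:
    - [[0.5,0,0.03,0.07,0,0,0],[0.5,0,0.03,0.08,0,0,0],[0.5,0,0.03,0.08,0,0,0]]

```text
time: 12.13
ee_pos: [0.5185, -0.2092, 0.0329]
tcp_rot: [1.969, 2.448, -0.009]
force: [-7.7, -0.9, 14.3]
grip_width: 0.0145
```

```bash
python3 -c "
from st import *
st((.5198,-.2085,.0335),102.45)
from workcell import *
import cv2
b=get_image('scene');a=get_image('top');cv2.imwrite('pics/s8.png',b);cv2.imwrite('pics/t8.png',a)
cv2.imwrite('pics/g8.png',np.hstack([cv2.resize(b[170:260,195:305],None,fx=4,fy=4,interpolation=cv2.INTER_CUBIC),cv2.resize(a[165:255,345:435],None,fx=4,fy=4,interpolation=cv2.INTER_CUBIC)]))
st()"
```

```text
t 12.13 p [ 0.5185 -0.2092  0.0329] F [-7.7 -0.9 14.3] T [0.45 1.14 0.15] w 0.0145 A 102.38 zax [-0.0033 -0.0045 -1.    ] q [ 0.58  0.69 -0.44  1.94  0.49  0.62  0.04]
tool delta cm [ 0.04  0.15 -0.06]
rot [-0.004  0.004 -0.001]
t 12.23 p [ 0.5184 -0.2092  0.0329] F [-7.5 -0.2 14.5] T [0.3  1.15 0.16] w 0.0149 A 102.39 zax [-0.0034 -0.0045 -1.    ] q [ 0.58  0.69 -0.44  1.94  0.49  0.62  0.04]
```

View pics/g8.png

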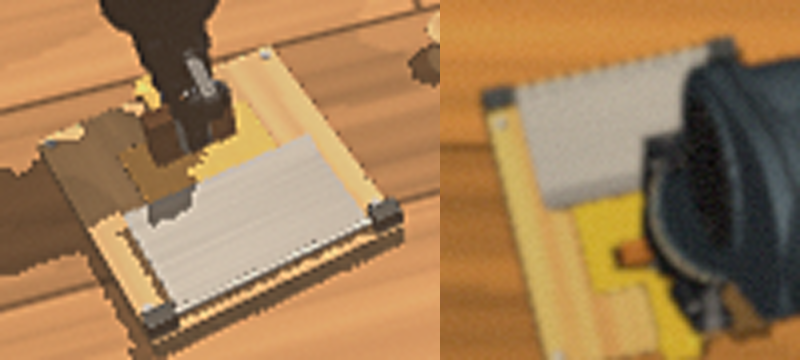

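Run:
```python
from h import *
a=cv2.imread("pics/t8.png");b=cv2.imread("pics/s8.png")
r,e=edge(a,(383,238),(391,236),2,.1,.9); l,e2=edge(a,(379,217),(383,237),2,.1,.9); c=inter(r,l); print(c,e,e2)
W=onz("top",[(355,188.2),(416.2,174.9),(435.2,243.1),(372.2,257.5)],.02)[:,:2];near=(W[2]+W[3])/2;y=W[3]-W[2];y/=np.linalg.norm(y);x=np.array([y[1],-y[0]])
q=onz("top",c,.024)[0,:2]-near; print("rear-left corner board x,y mm",q@x*1000-100,q@y*1000,"expect -55,48")
d=onz("top",[l[2:],l[2:]+10*l[:2]],.024); v=(d[1]-d[0])[:2]; print("side yaw",np.degrees(np.arctan2(v[1],v[0])))
# leaf lip in scene, before vs now
s0=cv2.imread("pics/scene0.png")
for im in(s0,b): print(edge(im,(227,229),(272,209),2.5,.45,.95))
```

```text
[382.4762 239.8551] 0.3213119 0.26503822
rear-left corner board x,y mm -60.09568730396242 50.55415227650721 expect -55,48
side yaw -167.974617305634
(array([  0.95259947,  -0.3042273 , 258.3353    , 213.36642   ],
      dtype=float32), np.float32(0.3791465))
(array([  0.95183426,  -0.30661297, 257.80988   , 213.42499   ],
      dtype=float32), np.float32(0.37406024))
```

The top view puts the front at about 40–42 mm and the scene view at about 48 mm, which average to the stop at 45. That is near the 39 mm limit, so I'll confirm the stop with a forward push under lighter pressure.

>>> move_arm:
  deltas:
    - [[0.5,-0.05,0.1,-0.05,0,0.004,0],[0.5,0,0.15,0,0,0,0],[0.5,0,0.2,0,0,0,0]]

```text
time: 12.48
ee_pos: [0.5185, -0.2092, 0.0334]
tcp_rot: [-1.964, -2.441, 0.014]
force: [-13.7, -1.0, 12.9]
grip_width: 0.0146
```

```bash
python3 -c "
from st import *
st((.5198,-.2085,.0335),102.45)"
```

```text
t 12.48 p [ 0.5185 -0.2092  0.0334] F [-13.7  -1.   12.9] T [-0.07  1.78  0.17] w 0.0146 A 102.35 zax [-0.0125 -0.0016 -0.9999] q [ 0.58  0.69 -0.44  1.93  0.48  0.64  0.05]
tool delta cm [ 0.04  0.14 -0.01]
rot [-0.013 -0.001 -0.002]
```

It doesn't move a tenth of a millimetre under 14 N of forward force, so it is rigidly at the stop. Next I'll level it again and press.

>>> move_arm:
  deltas:
    - [[0.5,0,0.02,0.05,-0.012,0,0],[0.5,0,0.02,0.08,-0.004,0,0],[0.5,0,0.02,0.09,-0.002,0.002,0],[0.5,0,0.02,0.09,-0.001,0.001,0]]

```text
time: 12.82
ee_pos: [0.5185, -0.2091, 0.0329]
tcp_rot: [1.968, 2.447, 0.008]
force: [-5.4, 0.2, 15.0]
grip_width: 0.0147
```

```bash
python3 -c "
from st import *
st((.5198,-.2085,.0335),102.45)
from workcell import *
import cv2
b=get_image('scene');cv2.imwrite('pics/g9.png',cv2.resize(b[150:270,190:350],None,fx=4,fy=4,interpolation=cv2.INTER_CUBIC))
st()"
```

```text
t 12.82 p [ 0.5185 -0.2091  0.0329] F [-5.4  0.2 15. ] T [-0.11  1.75  0.08] w 0.0147 A 102.38 zax [ 0.0046  0.0031 -1.    ] q [ 0.59  0.69 -0.44  1.95  0.48  0.61  0.05]
tool delta cm [ 0.03  0.14 -0.06]
rot [ 0.005 -0.002 -0.001]
t 12.87 p [ 0.5185 -0.2091  0.0329] F [-6.6  0.1 15.1] T [-0.13  1.78  0.07] w 0.0149 A 102.38 zax [ 0.0046  0.003  -1.    ] q [ 0.59  0.69 -0.44  1.95  0.48  0.61  0.05]
```

View pics/g9.png

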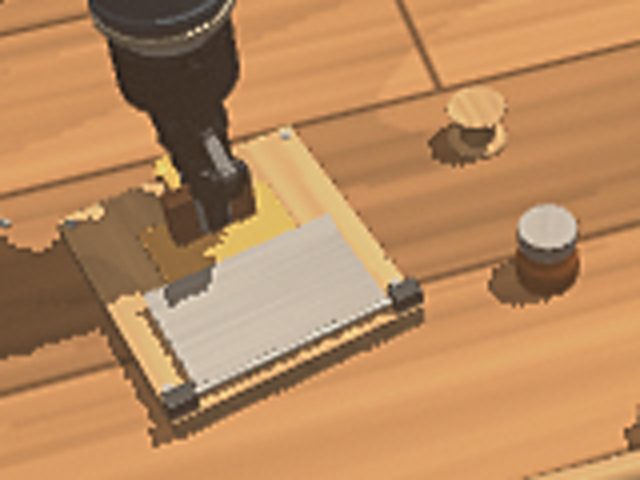

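The plate is under the leaf and flat, the leaf is down, and the spool and jar are untouched. The press is steady at about 15 N plus the plate's weight, so I'm handing in.

```bash
python3 -c "
from workcell import *
print(close_job())
from st import *
st()"
```

```text
the job is handed in; nothing more can be done
None
the job is handed in; nothing more can be done
```

I pulled the plate about 63 mm straight out of the full-size holder and laid it on the board. I then slid it under the leaf to the stop and handed in at about 12.9 s, still gripping it and pressing down. No verdict was reported.

**Last checks**
- **At the stop:** the front edge did not move under about 14 N of forward push, within 1.5 mm of where I predicted the stop.
- **Flat and square:** the tool was within 0.006 rad of vertical, and plate and board agree in yaw to within about 1°.
- **Pressed and gripped:** the downward push was steady at 15 N plus the plate's weight. The grip was set to 80 N and the fingers read 14.8 mm on the 16 mm bar.
- **Leaf:** the lip line stayed within about 0.5 px of its starting place in the picture, so the leaf is down.
- **Other things:** the spool and jar look unmoved in the last view. I did not check the rest again, but the arm stayed clear of them.

**Disagreements**
- **Front edge position:** the top camera puts it at about 40–42 mm and the scene camera at about 48 mm, against the stop at 45 mm. I relied on the contact.
- **Centring:** the cameras put it 1 to 2.5 mm to the +y side, inside the 13 mm allowed.
- **Bar height:** the top of the bar measured about 49 mm above the bench against 54 mm in the text. The grasp was good.
- **Touchdown:** the first contact with the board was harder than I meant, at 43 N on the wrist. I eased off before sliding.

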